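# Find the light channel left on and release its key

### The arm

A 6-joint arm with a two-finger parallel gripper is mounted at the origin on the work surface. World frame = base frame: x ahead of the robot, y to its left, z up, the work surface at z = 0. Lengths are in m, angles in rad, forces in N, time in s.
With the tool pointing down it reaches from about 0.225 to 0.875 m from the base axis. Payload 3.4 kg.
Tool frame: the origin (TCP) lies midway between the tips of the shut fingers; the grasp point (between the pads) lies 19 mm behind it (manip.grasp_offset is the distance from the TCP to the grasp point, in m); x points along the fingers, y is the direction in which the jaws open and shut, and the axes are right-handed (so a half turn about x gives the same grasp; the last joint's range is limited). The gripper opens to 85 mm and grips with 20 to 120 N. Pads are 22 mm wide; open, the fingers measure 114 mm over their backs; the gripper's body (76 mm by 85 mm) begins 54 mm behind the grasp point. The pads swing forward as they close: fully open they stand 13 mm farther back than shut.
Start: joints at [-0.121, 0.276, 1.505, -0, 1.361, -0.121], TCP at [0.575, -0, 0.231] pointing down, gripper open.
Joint ranges: [-2.89, 2.89], [-0.75, 2.08], [0.22, 2.7], [-1.18, 4.32], [0.11, 2.71], [-2.7, 2.7]. Speed limits (rad/s): [2.57, 2.57, 3.14, 3.14, 3.14, 3.14].

### API

Orientations are given as a unit quaternion [w, x, y, z].
In Python, from rig import manip gives the robot as it stands.
- The arm moves only by the shell command python3 -m creep 'ROWS' [OPENING] [FORCE]. ROWS is a JSON object of lists of equal length, an entry for each row: "delta_pos": the shift along the tool's x, y, z in cm, a list of three; "dr": the turn, a rotation vector about the tool's x, y, z in rad, a list of three. In form: {"delta_pos": [[dx, dy, dz], ...], "dr": [[rx, ry, rz], ...]}. A call has 1 to 10 rows; each row is the pose to reach, as a shift and turn from the pose commanded when the call began, along the tool's axes at that moment; what a row does not reach only later rows make up. A row lasts 1/10 s, in which the tool goes at most 50 mm and 8.59 degrees, less where a joint would pass 70% of its speed; a pose out of reach is approached as far as the arm can. A call with a gripper value outside its range is refused whole. OPENING is the opening, from -1 (shut) to 1 (fully open), set as the call begins (- or left out, the last holds). The fingers move at their own pace and stop on an object; FORCE is the grip in N (left out, the last holds). Time passes only in rows, so rows that repeat a pose let the fingers close. It gives the time, the measured TCP pose, the force and the opening at its end, in the units of the state.
- manip.get_state(): the state, without advancing time (a new reading comes with each control period).
- manip.get_image(name): name is "scene" or "side" or "wrist"; returns a dict with "pixels" (400x640x3 uint8, blue, green, red), "depth" (400x640 float32, m along the optical axis (not along the pixel's ray), 0 where there is no reading), "intrinsics" (3x3 intrinsics, pixels), "rvec" (rotation vector, rad) and "tvec" (3), from world to camera coordinates, as OpenCV has them. Camera axes: x right, y down, z forward; pixel columns grow to the right and rows downward; lengths in m; the calibration is good to about 2 mm. A picture is of the moment at which its call begins.
- manip.sign_off(): hands the job in, once; it reports no verdict.
The state is a dict: "clock": time; "qpos": joint angles; "qd": joint speeds; "effort": joint torques, N m; "position": TCP position; "ee_rot": TCP orientation; "contact_force": force on the tool from outside, world axes, zero at the start; "moment": the same for the moment, N m; "width": finger opening in m.
Only numpy, scipy, OpenCV 4.12 (cv2) and the standard library are available. Lean on these libraries where they do the work, as an engineer would, in place of code of your own. Each camera call takes 0.05 s, during which the arm holds its last target. There are 200 camera calls.

### The job

One colour channel of the microscope's light box has been left on: one of its four keys is latched down. Going from the robot's left to its right, tap the four keys lightly one after another with a fingertip to feel which one is latched, never so hard that a key clicks over; then press the latched key all the way in and let go, so that it springs up level with the others, which must stay up throughout. Leave the things standing on and around the box where they are.

Things in the scene. Friction and masses are not known exactly. Their poses are not given: they have to be found in the camera images.
- lightbox: the microscope's light-source box, fixed on the bench, cream with a black key field, 150 (its x) x 250 (its y) x 45 mm high. Origin: centre of its underside, at bench level; its -x side faces the robot, y runs along the key row, z up. Four identical grey square push keys stand 38 mm apart along its y, 30 mm nearer the robot than its centre. A fixed black dial, 16 mm high, stands at its rear left
- key1: leftmost key as the robot sees the row (left is +y), face 24 x 24 mm. Origin: centre of the face of the key when up, 59 mm above the bench and 14 mm above the box's top; this point stays fixed when the key goes down. An up key's face is there, a latched key's face 3.5 mm lower; the bottom stop is 8 mm down. Which key is latched differs from start to start
- key2: second from the left key as the robot sees the row (left is +y), face 24 x 24 mm. Origin: centre of the face of the key when up, 59 mm above the bench and 14 mm above the box's top; this point stays fixed when the key goes down. An up key's face is there, a latched key's face 3.5 mm lower; the bottom stop is 8 mm down. Which key is latched differs from start to start
- key3: third from the left key as the robot sees the row (left is +y), face 24 x 24 mm. Origin: centre of the face of the key when up, 59 mm above the bench and 14 mm above the box's top; this point stays fixed when the key goes down. An up key's face is there, a latched key's face 3.5 mm lower; the bottom stop is 8 mm down. Which key is latched differs from start to start
- key4: rightmost key as the robot sees the row (left is +y), face 24 x 24 mm. Origin: centre of the face of the key when up, 59 mm above the bench and 14 mm above the box's top; this point stays fixed when the key goes down. An up key's face is there, a latched key's face 3.5 mm lower; the bottom stop is 8 mm down. Which key is latched differs from start to start
- switch_on (a joint): travel in m of the switch under the key found latched (whichever that is): 0 up, 0.0035 latched, 0.008 bottom stop. Latched, it stands firm up to about 3 N, then gives; about 5 N at the bottom stop. Pushed to the stop and let go, it springs right up; pushed less than 0.006, it returns to latched
- switch_off1 (a joint): travel in m of the switch under one of the three keys found up (in no fixed order): 0 up, 0.0035 latched, 0.008 bottom stop. It begins to give at about 1.5 N and takes about 5 N at the bottom stop. Pushed to the stop it would stay latched; pushed less than 0.006, it springs back up
- switch_off2 (a joint): travel in m of the switch under one of the three keys found up (in no fixed order): 0 up, 0.0035 latched, 0.008 bottom stop. It begins to give at about 1.5 N and takes about 5 N at the bottom stop. Pushed to the stop it would stay latched; pushed less than 0.006, it springs back up
- switch_off3 (a joint): travel in m of the switch under one of the three keys found up (in no fixed order): 0 up, 0.0035 latched, 0.008 bottom stop. It begins to give at about 1.5 N and takes about 5 N at the bottom stop. Pushed to the stop it would stay latched; pushed less than 0.006, it springs back up
- objective: spare microscope objective standing on end, black with a blue ring, 25 mm diameter, 45 mm tall, on the rear part of the light box's top. Loose, to be left alone. Origin: centre of its underside
- coverslips: small clear box with a yellow lid, 28 x 28 x 16 mm, on the rear part of the light box's top. Loose, to be left alone. Origin: centre of its underside
- oil: small brown glass bottle with a black cap, 28 mm diameter, 60 mm tall, left of the light box. Loose, to be left alone. Origin: centre of its underside
- dish: round clear dish, 60 mm diameter, 15 mm tall, behind the light box. Loose, to be left alone. Origin: centre of its underside
- slidebox: blue plastic box for slides, 96 x 83 x 34 mm, right of the light box. Loose, to be left alone. Origin: centre of its underside
- blower: dark rubber dust blower with a red nozzle standing upright, 54 mm diameter, 92 mm tall, behind the light box. Loose, to be left alone. Origin: centre of its underside
- eyepiece: spare eyepiece standing upright, 34 mm diameter, 42 mm tall, between the light box and the robot. Loose, to be left alone. Origin: centre of its underside

How it is judged:
By the outcome, as a careful person would: the job done as asked, in the order asked, and still so for the second after the job is handed in, with the robot touching nothing.
It also fails if it takes over 46 s, if anything falls off the work surface, if the arm or the gripper's body presses on something with over 40 N, if the wrist force passes 120 N, or if a joint passes its speed limit or range.

## Working session

There is one attempt and no reset: what is moved stays moved. The work goes in short steps, Python scripts to look and compute and a shell command to move; the robot and the scene stay as the last step left them, time stands still between calls to the robot, and variables do not carry over. Pictures are saved under pics/ and viewed, about 8 in all and at most 12, crops included, and the job is handed in when it is done.

```bash
mkdir -p pics; ls; cat > h.py <<'E'
import numpy as np, cv2
from rig import manip
def shot(n,f=None):
    d=manip.get_image(n); np.savez('/tmp/'+(f or n)+'.npz',**d)
    cv2.imwrite('pics/'+(f or n)+'.png',d['pixels']); return d
def load(f): return dict(np.load('/tmp/'+f+'.npz'))
def ray(d,uv,z):
    R=cv2.Rodrigues(np.array(d['rvec'],float))[0];t=np.array(d['tvec']).ravel()
    c=-R.T@t; r=R.T@np.linalg.inv(d['intrinsics'])@np.array([uv[0],uv[1],1.]); return c+r*(z-c[2])/r[2]
def pt(d,uv):
    R=cv2.Rodrigues(np.array(d['rvec'],float))[0];t=np.array(d['tvec']).ravel()
    z=d['depth'][int(uv[1]),int(uv[0])]; return R.T@(np.linalg.inv(d['intrinsics'])@np.array([uv[0],uv[1],1.])*z-t)
E
python3 - <<'E'
from h import *
a=[shot(n)for n in('scene','side','wrist')]
for x in a:
    R=cv2.Rodrigues(np.array(x['rvec'],float))[0];print(-R.T@np.array(x['tvec']).ravel(), R[2])
print(manip.get_state())
cv2.imwrite('pics/all.png',cv2.resize(np.vstack([a[0]['pixels'],a[2]['pixels']]),(480,600)))
E
```

```text
pics
[ 0.97534804 -0.42798483  0.60826952] [-0.47984465  0.57272927 -0.66462794]
[0.18617901 0.51666686 0.49581001] [ 0.52503351 -0.63313636 -0.5687514 ]
[0.57455754 0.06637692 0.37328203] [-0.00263714 -0.25856879 -0.96598925]
{'clock': 0.15, 'qpos': array([-1.20955257e-01,  2.76486402e-01,  1.50582281e+00, -4.42121977e-05,
        1.36071139e+00, -1.21019209e-01]), 'qd': array([ 0.00065832, -0.00197353, -0.00401065, -0.00146124,  0.0006012 ,
        0.00045787]), 'effort': array([ 9.65923646e-04, -4.17143512e+01, -2.46032345e+01, -1.26433165e-04,
        7.58384820e-03, -3.43765259e-05]), 'position': array([5.74612893e-01, 5.15133985e-05, 2.30625293e-01]), 'ee_rot': array([ 0.49963013,  0.49965825,  0.50040621, -0.5003049 ]), 'contact_force': array([0.61759066, 0.158204  , 0.25690424]), 'moment': array([-0.01587148, -0.00940155, -0.00077781]), 'width': 0.08511464356057298}
```

View pics/scene.png

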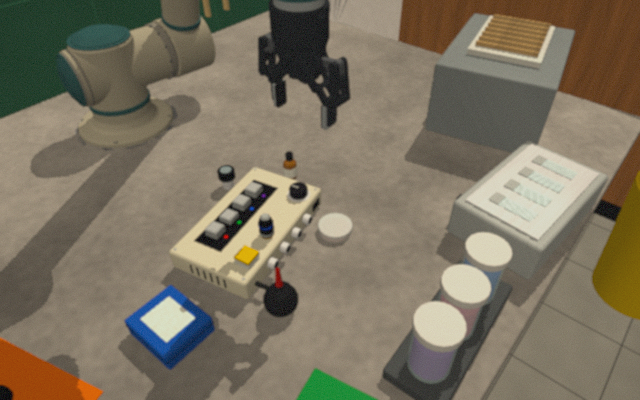

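View pics/wrist.png

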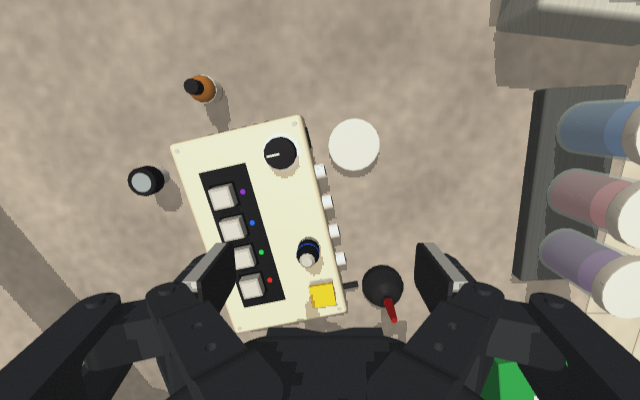

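The scene view shows the box with its key row near (235,210). In the wrist view the keys run from (221,196), the leftmost, to (251,287). Image up is +y and right is +x. Next I measure the keys.

```bash
cat > m.py <<'E'
from h import *
import sys
def keys(f,roi):
    d=load(f);R=cv2.Rodrigues(np.array(d['rvec'],float))[0];t=np.array(d['tvec']).ravel()
    im=d['pixels'].astype(int);x0,y0,x1,y1=roi
    m=((im.max(2)-im.min(2)<22)&(im.min(2)>135)).astype(np.uint8);k=np.zeros_like(m);k[y0:y1,x0:x1]=m[y0:y1,x0:x1]
    n,l,s,c=cv2.connectedComponentsWithStats(k);out=[]
    for i in range(1,n):
        if s[i][4]<60: continue
        v,u=np.where(l==i);z=d['depth'][v,u]
        P=(R.T@((np.linalg.inv(d['intrinsics'])@np.array([u,v,np.ones(len(u))]))*z-t[:,None])).T
        zt=np.percentile(P[:,2],70);T=P[abs(P[:,2]-zt)<.003]
        r=cv2.minAreaRect((T[:,:2]*1000).astype(np.float32))
        print(f,c[i].round(),s[i][4],'ztop',zt.round(4),'rect',np.round(r[0],1),np.round(r[1],1),round(r[2],1), 'ray59',(ray(d,c[i],.059)*1000).round(1))
keys('wrist',(195,160,290,310)); keys('scene',(190,170,280,250))
keys('side',(0,0,640,400))
E
python3 m.py
```

```text
wrist [221. 198.] 438 ztop 0.0599 rect [460.4 -17.7] [23.3 22.6] 12.9 ray59 [460.5 -17.4  59. ]
wrist [231. 230.] 409 ztop 0.0599 rect [468.8 -54.6] [23.6 23. ] 13.3 ray59 [468.9 -54.4  59. ]
wrist [243. 258.] 319 ztop 0.0563 rect [477.8 -91.8] [21.8 22.8] 13.0 ray59 [479.9 -89.8  59. ]
wrist [250. 288.] 345 ztop 0.0599 rect [ 485.7 -128.9] [23.2 23. ] 12.1 ray59 [ 485.7 -128.3   59. ]
side [129.  78.] 44246 ztop -0.0209 rect [2482.3 -836.9] [1914.8   40.3] 89.7 ray59 [1657.4 -104.6   59. ]
side [341.  14.] 100 ztop 0.4096 rect [564.2  24.7] [39.   9.7] 23.3 ray59 [ 2078.  -1937.8    59. ]
side [505.  60.] 73 ztop 0.2598 rect [ 473.4 -556.7] [43.7 14.8] 27.4 ray59 [  711.9 -1447.2    59. ]
side [492.  89.] 84 ztop 0.1706 rect [ 495.8 -587.7] [ 36.2 101.6] 52.1 ray59 [ 596.4 -957.6   59. ]
side [327. 113.] 83 ztop 0.0825 rect [ 860.2 -320.5] [ 31.8 116.9] 10.4 ray59 [ 890.  -348.2   59. ]
side [263. 134.] 788 ztop 0.1186 rect [871.2 -56.5] [ 63.3 135.6] 2.6 ray59 [ 919.9 -110.8   59. ]
side [227. 142.] 286 ztop 0.1191 rect [864.8  55.7] [56.3 55.8] 53.5 ray59 [951.7 -11.3  59. ]
side 
[... 251 characters left out ...]
] 84.3 ray59 [872.  290.6  59. ]
side [395. 205.] 449 ztop 0.0597 rect [473.5 -73.8] [ 23.1 136.3] 12.4 ray59 [470.2 -61.7  59. ]
side [312. 213.] 177 ztop 0.0165 rect [616.   29.2] [58.8 42. ] 51.5 ray59 [578.   71.5  59. ]
side [ 47. 281.] 8220 ztop 0.166 rect [665.8 511.4] [237.6 136.1] 11.6 ray59 [761.2 476.7  59. ]
side [427. 247.] 66 ztop 0.0436 rect [366.7  -6. ] [19.  19.5] 80.0 ray59 [361.2  12.5  59. ]
side [423. 264.] 71 ztop 0.0124 rect [365.1   2.7] [19.1  7.3] 13.9 ray59 [346.1  55.6  59. ]
side [ 12. 292.] 597 ztop 0.178 rect [624.3 525. ] [69.9 35.2] 11.9 ray59 [776.2 518.1  59. ]
side [ 59. 331.] 395 ztop 0.1589 rect [547.3 493.9] [  6.  132.1] 12.6 ray59 [651.2 499.8  59. ]
```

View pics/side.png

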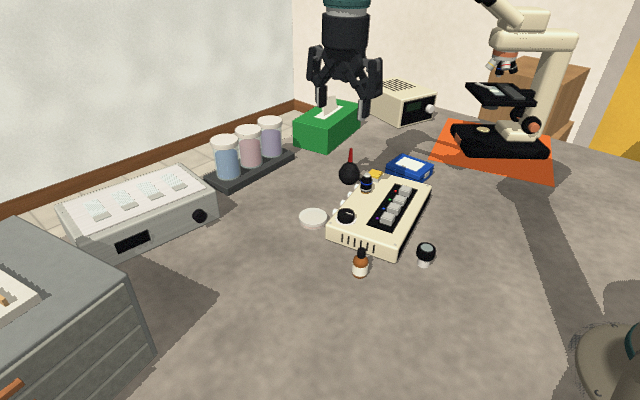

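In the wrist view key 3's face is 3.6 mm lower than the others (0.0563 against 0.0599). The tapping should confirm it. The box is yawed +12.8°. I shut the gripper, turn the tool −0.223 rad about its x, and go above key 1.

```bash
python3 -m creep '{"delta_pos":[[2,-3,0.5],[4,-6,1],[7,-9,1.5],[10,-11.42,1.77],[13,-11.42,1.77],[14,-11.42,1.77],[14,-11.42,1.77],[14,-11.42,1.77],[14,-11.42,1.77],[14,-11.42,1.77]],"dr":[[-0.1,0,0],[-0.2,0,0],[-0.223,0,0],[-0.223,0,0],[-0.223,0,0],[-0.223,0,0],[-0.223,0,0],[-0.223,0,0],[-0.223,0,0],[-0.223,0,0]]}' -1 20
python3 - <<'E'
from h import *
import subprocess
s=manip.get_state();print(s['position'],s['contact_force'],s['width'])
shot('wrist','w2');shot('side','s2')
a=load('w2')['pixels'];b=load('s2')['pixels'][150:300,320:480]
cv2.imwrite('pics/c2.png',np.vstack([a,cv2.resize(b,(640,600))])[:1000:2,::1][:, :] if 0 else np.hstack([cv2.resize(a,(480,300)),cv2.resize(b,(320,300))]))
E
```

```text
clock: 1.15
position: [0.4621, -0.0179, 0.0924]
ee_rot: [0.553, 0.442, 0.552, -0.441]
contact_force: [0.7, -0.2, -0.2]
width: -0.0006
[ 0.46213677 -0.01786773  0.09240259] [ 0.69919085 -0.20696826 -0.201192  ] -0.0006130860850111898
```

View pics/c2.png

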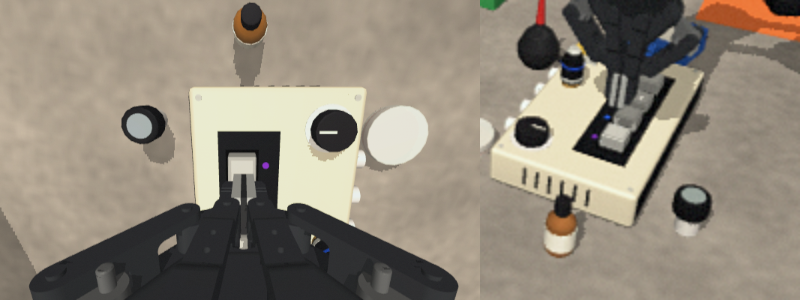

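The wrist view shows the box square to the tool with the fingertip over the key-1 end. The side inset shows the tip above the left keys and clear of the objective. Next I descend close to key 1.

```bash
python3 -m creep '{"delta_pos":[[1,0,0],[2,0,0],[2.7,0,0],[2.7,0,0],[2.7,0,0],[2.7,0,0]],"dr":[[0,0,0],[0,0,0],[0,0,0],[0,0,0],[0,0,0],[0,0,0]]}'
python3 -c "
from h import *
s=manip.get_state();print(s['position'],s['contact_force'],s['ee_rot'])"
```

```text
clock: 1.85
position: [0.4611, -0.0178, 0.0644]
ee_rot: [0.553, 0.441, 0.552, -0.441]
contact_force: [-0.6, -0.8, 0.8]
width: -0.0001
[ 0.46109443 -0.01775444  0.06437759] [-0.64845254 -0.83278356  0.81392028] [ 0.55264998  0.44132468  0.55241748 -0.44118641]
```

```bash
cat > f.py <<'E'
from h import *
F=[];P=[]
for i in range(5):
    manip.get_image('wrist');s=manip.get_state();F.append(s['contact_force']);P.append(s['position'])
print('t',s['clock'],'F',np.mean(F,0).round(2),'Fz',np.round([f[2] for f in F],2),'P',(np.mean(P,0)*1000).round(2),'z',np.round([p[2]*1000 for p in P],1))
E
python3 f.py
python3 -m creep '{"delta_pos":[[0.3,0,0],[0.5,0,0],[0.5,0,0],[0.5,0,0]],"dr":[[0,0,0],[0,0,0],[0,0,0],[0,0,0]]}'
python3 f.py
```

```text
t 2.1 F [-0.03 -0.35 -0.06] Fz [-0.32 -0.53 -0.07  0.51  0.12] P [461.11 -17.76  64.57] z [64.5 64.6 64.6 64.6 64.6]
clock: 2.5
position: [0.4607, -0.0177, 0.0592]
ee_rot: [0.552, 0.441, 0.553, -0.441]
contact_force: [-0.1, 0.4, 1.3]
width: 0.0003
t 2.75 F [ 0.27 -0.45  0.17] Fz [0.12 0.03 0.09 0.36 0.22] P [460.81 -17.7   59.29] z [59.2 59.3 59.3 59.3 59.3]
```

```bash
python3 -m creep '{"delta_pos":[[0.05,0,0],[0.1,0,0],[0.1,0,0]],"dr":[[0,0,0],[0,0,0],[0,0,0]]}'
python3 f.py
```

```text
clock: 3.05
position: [0.4609, -0.0177, 0.0584]
ee_rot: [0.553, 0.441, 0.552, -0.441]
contact_force: [-0.8, -0.4, 0.2]
width: -0.0
t 3.3 F [-0.43  0.13  1.04] Fz [1.32 1.64 0.72 0.95 0.59] P [460.92 -17.72  58.4 ] z [58.4 58.4 58.4 58.4 58.4]
```

```bash
python3 -m creep '{"delta_pos":[[0.04,0,0],[0.08,0,0],[0.08,0,0]],"dr":[[0,0,0],[0,0,0],[0,0,0]]}'
python3 f.py
```

```text
clock: 3.6
position: [0.4609, -0.0177, 0.0575]
ee_rot: [0.553, 0.441, 0.552, -0.441]
contact_force: [-1.1, -0.5, 1.2]
width: 0.0001
t 3.85 F [ 0.02 -0.    1.93] Fz [1.7  2.32 1.44 3.16 1.04] P [460.9  -17.72  57.53] z [57.5 57.5 57.5 57.5 57.5]
```

Key 1 is up: contact at about 59 mm, 1.9 N at 57.5 mm. Lift, move 38 mm along the row, and tap key 2 to the same depth.

```bash
python3 -m creep '{"delta_pos":[[-0.6,0,0],[-1.2,0,0],[-1.2,0,2],[-1.2,0,3.8],[-1.2,0,3.8],[-0.7,0,3.8],[-0.2,0,3.8],[-0.1,0,3.8],[0,0,3.8],[0,0,3.8]],"dr":[[0,0,0],[0,0,0],[0,0,0],[0,0,0],[0,0,0],[0,0,0],[0,0,0],[0,0,0],[0,0,0],[0,0,0]]}'
python3 f.py
```

```text
clock: 4.85
position: [0.4686, -0.0541, 0.0573]
ee_rot: [0.552, 0.441, 0.553, -0.441]
contact_force: [-0.4, 1.6, 1.3]
width: 0.0002
t 5.1 F [-0.81  1.08  1.5 ] Fz [1.48 1.34 2.13 0.81 1.75] P [468.85 -54.36  57.51] z [57.4 57.5 57.5 57.6 57.6]
```

Key 2 is also up: 1.5 N at 57.5 mm. Now key 3, at the same depth first.

```bash
python3 -m creep '{"delta_pos":[[-0.6,0,0],[-1.2,0,0],[-1.2,0,2],[-1.2,0,3.8],[-1.2,0,3.8],[-1.2,0,3.8],[-0.5,0,3.8],[-0.1,0,3.8],[0,0,3.8],[0,0,3.8]],"dr":[[0,0,0],[0,0,0],[0,0,0],[0,0,0],[0,0,0],[0,0,0],[0,0,0],[0,0,0],[0,0,0],[0,0,0]]}'
python3 f.py
python3 -m creep '{"delta_pos":[[0.08,0,0],[0.16,0,0],[0.16,0,0]],"dr":[[0,0,0],[0,0,0],[0,0,0]]}'
python3 f.py
```

```text
clock: 6.1
position: [0.4772, -0.0914, 0.0571]
ee_rot: [0.552, 0.441, 0.553, -0.441]
contact_force: [0.3, 0.0, 0.0]
width: 0.0001
t 6.35 F [0.41 0.01 0.07] Fz [-0.12 -0.64  1.13  0.82 -0.84] P [477.69 -91.68  57.52] z [57.3 57.5 57.6 57.6 57.7]
clock: 6.65
position: [0.4776, -0.0918, 0.0558]
ee_rot: [0.552, 0.441, 0.553, -0.441]
contact_force: [-0.6, 0.3, 0.6]
width: -0.0001
t 6.9 F [0.18 0.44 0.28] Fz [ 0.12  0.28  0.79  0.54 -0.35] P [477.65 -91.85  55.9 ] z [55.9 55.9 55.9 55.9 55.9]
```

Nothing at 57.5 mm or 55.9 mm, as a latched key would give. Go down a little more until it touches.

```bash
python3 -m creep '{"delta_pos":[[0.03,0,0],[0.06,0,0],[0.06,0,0]],"dr":[[0,0,0],[0,0,0],[0,0,0]]}'
python3 f.py
```

```text
clock: 7.2
position: [0.4777, -0.0918, 0.0554]
ee_rot: [0.553, 0.441, 0.552, -0.441]
contact_force: [-0.6, 0.3, 1.1]
width: -0.0002
t 7.45 F [-0.5  -0.02  1.7 ] Fz [1.47 1.23 1.63 2.   2.19] P [477.71 -91.85  55.42] z [55.4 55.4 55.4 55.4 55.4]
```

Key 3 is felt at 55.4 mm, 1.7 N and firm, so it is latched. Now tap key 4.

```bash
python3 -m creep '{"delta_pos":[[-0.7,0,0],[-1.4,0,0],[-1.4,0,2],[-1.4,0,3.8],[-1.4,0,3.8],[-1.4,0,3.8],[-0.7,0,3.8],[-0.3,0,3.8],[-0.22,0,3.8],[-0.22,0,3.8]],"dr":[[0,0,0],[0,0,0],[0,0,0],[0,0,0],[0,0,0],[0,0,0],[0,0,0],[0,0,0],[0,0,0],[0,0,0]]}'
python3 f.py
```

```text
clock: 8.45
position: [0.4855, -0.1283, 0.0572]
ee_rot: [0.552, 0.441, 0.553, -0.441]
contact_force: [-1.2, 0.6, 2.4]
width: -0.0004
t 8.7 F [-1.24  1.01  1.64] Fz [1.29 1.96 1.97 1.03 1.93] P [ 485.56 -128.42   57.47] z [57.4 57.4 57.5 57.5 57.6]
```

Key 4 is up: 1.6 N at 57.5 mm. Back to key 3, approach, and press in.

```bash
python3 -m creep '{"delta_pos":[[-0.6,0,0],[-1.2,0,0],[-1.2,0,-2],[-1.2,0,-3.8],[-1.2,0,-3.8],[-1.2,0,-3.8],[-0.6,0,-3.8],[-0.1,0,-3.8],[0.1,0,-3.8],[0.1,0,-3.8]],"dr":[[0,0,0],[0,0,0],[0,0,0],[0,0,0],[0,0,0],[0,0,0],[0,0,0],[0,0,0],[0,0,0],[0,0,0]]}'
python3 f.py
python3 -m creep '{"delta_pos":[[0.15,0,0],[0.3,0,0],[0.45,0,0],[0.6,0,0],[0.6,0,0],[0.6,0,0]],"dr":[[0,0,0],[0,0,0],[0,0,0],[0,0,0],[0,0,0],[0,0,0]]}'
python3 f.py
```

```text
clock: 9.7
position: [0.4774, -0.0921, 0.0559]
ee_rot: [0.552, 0.441, 0.553, -0.442]
contact_force: [-0.4, -0.1, -0.5]
width: -0.0002
t 9.95 F [-0.27  0.14 -0.01] Fz [ 0.12 -0.56  0.2  -0.13  0.31] P [477.67 -91.98  56.4 ] z [56.1 56.3 56.4 56.5 56.6]
clock: 10.55
position: [0.478, -0.0919, 0.051]
ee_rot: [0.553, 0.441, 0.552, -0.441]
contact_force: [-0.8, 0.3, 5.9]
width: 0.0
t 10.8 F [-0.71  0.38  6.05] Fz [6.51 5.19 6.07 5.88 6.59] P [477.95 -91.93  50.98] z [51. 51. 51. 51. 51.]
```

It is at 51.0 mm with 6 N, which is the bottom stop. One small extra push to be sure, then release and lift clear.

```bash
python3 -m creep '{"delta_pos":[[0.05,0,0],[0.05,0,0]],"dr":[[0,0,0],[0,0,0]]}'
python3 f.py
python3 -m creep '{"delta_pos":[[-0.4,0,0],[-1,0,0],[-3,0,0],[-6,0,0],[-10,0,0],[-14,0,0],[-17,0,0],[-17,0,0],[-17,0,0],[-17,0,0]],"dr":[[0,0,0],[0,0,0],[0,0,0],[0,0,0],[0,0,0],[0,0,0],[0,0,0],[0,0,0],[0,0,0],[0,0,0]]}'
cat >> m.py <<'E'
E
python3 - <<'E'
from h import *
shot('wrist','w3');shot('side','s3');shot('scene','c3')
import re
src=open('m.py').read().split("keys('wrist'")[0];exec(src)
keys('w3',(180,80,340,330));keys('s3',(370,170,430,240))
a=load('w3')['pixels'];b=load('s3')['pixels'][140:290,320:480]
cv2.imwrite('pics/c4.png',np.hstack([cv2.resize(a,(480,300)),cv2.resize(b,(320,300))]))
E
```

```text
clock: 11.0
position: [0.478, -0.0919, 0.0509]
ee_rot: [0.553, 0.441, 0.552, -0.441]
contact_force: [-1.9, 1.4, 9.0]
width: 0.0001
t 11.25 F [-1.49  0.16  9.2 ] Fz [8.91 9.17 9.41 8.87 9.63] P [477.98 -91.93  50.91] z [50.9 50.9 50.9 50.9 50.9]
clock: 12.25
position: [0.4765, -0.0914, 0.2186]
ee_rot: [0.552, 0.441, 0.554, -0.442]
contact_force: [-0.4, 0.3, -0.3]
width: 0.0002
w3 [325. 108.] 591 ztop 0.0596 rect [460.2 -17.8] [22.6 21.5] 12.8 ray59 [460.1 -17.4  59. ]
w3 [326. 148.] 529 ztop 0.0597 rect [469.1 -54.7] [22.3 22.1] 12.7 ray59 [469.  -54.6  59. ]
w3 [326. 185.] 483 ztop 0.0597 rect [477.  -91.6] [22.  22.3] 12.6 ray59 [476.9 -91.2  59. ]
w3 [326. 219.] 454 ztop 0.0597 rect [ 485.5 -128.8] [22.7 22.9] 12.2 ray59 [ 485.2 -127.9   59. ]
s3 [395. 205.] 451 ztop 0.06 rect [473.9 -73.4] [ 22.7 136.4] 12.7 ray59 [470.5 -61.6  59. ]
```

View pics/c4.png

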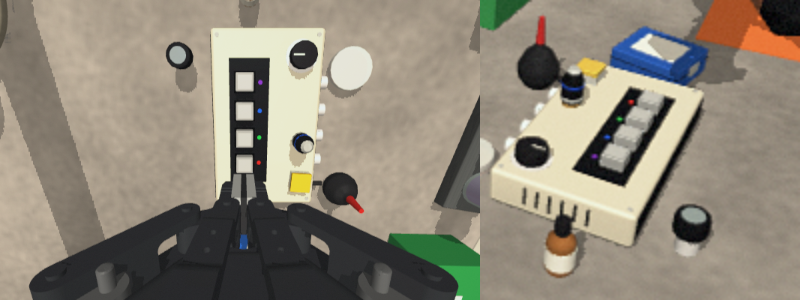

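All four keys are level at 59.7 mm (wrist crop x≈244, y 82 to 163). The objects stand where they were and the arm is clear.

```bash
python3 -c "
from rig import manip
print(manip.sign_off())"
```

```text
the job is handed in; nothing more can be done
None
```

Key 3 was the latched key. I released it, and all four keys now stand level. The job was handed in at about 12.5 s of the 46 s.

- **Tapping:** I tapped the keys from left to right with the shut fingertips. Keys 1, 2 and 4 met the finger at about 59 mm and gave 1.5 to 1.9 N at 57.5 mm (1.5 mm down), well short of clicking. Key 3 was not felt until 55.4 mm, where it stood firm at 1.7 N.
- **Pressing:** I pressed key 3 to its bottom stop at 50.9 mm, reaching about 9 N, then let go.
- **Last checks:** The wrist camera shows all four faces at 59.6 to 59.7 mm; key 3 read 56.3 mm before. By eye, the things on and around the box look unmoved. The arm was clear at 0.22 m with no contact force.
- **Disagreements:** The camera heights read about 0.7 mm above the stated 59 mm, within calibration. The force readings carry about 0.5 to 1 N of noise, so I averaged five at a time. No check failed.

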